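# Strap a tube into the honing cradle and hold the dead-man lever at half travel

## Robot

A 6-joint arm with a two-finger parallel gripper is mounted at the origin on the work surface. World frame = base frame: x ahead of the robot, y to its left, z up, the work surface at z = 0. Lengths are in m, angles in rad, forces in N, time in s.
With the tool pointing down it reaches from about 0.35 to 0.775 m from the base axis. Payload 5.5 kg.
Tool frame: the origin (TCP) lies on the centre line of the jaws, within the pads' length; the fingertips stand 11 mm ahead of it and the grasp point (between the pads) lies 8 mm behind it; z points along the fingers, y is the line along which they close (so a half turn about z gives the same grasp; the last joint's range is limited). The gripper opens to 85 mm and grips with 20 to 120 N. Pads are 22 mm wide; open, the fingers measure 114 mm over their backs; the gripper's body (76 mm by 85 mm) begins 54 mm behind the grasp point. The pads swing forward as they close: fully open they stand 13 mm farther back than shut.
Start: joints at [-1.453, 0.313, 0.046, 1.304, 0, 1.431], TCP at [0.147, -0.556, 0.242] pointing down, gripper open.
Joint ranges: [-2.76, 2.76], [-0.86, 1.69], [-1.03, 1.26], [-2.2, 2.34], [-1.47, 1.5], [-3.14, 3.14]. Speed limits (rad/s): [2.57, 2.57, 3.14, 3.14, 3.14, 3.14].

## Interface

Orientations are given as a unit quaternion [w, x, y, z].
In Python, from workcell import env, viewer, order, models gives the robot as it stands.
- The arm moves only by the tool drive_tool, never from a script. Its argument "series" is a list that holds one entry, the list of rows, each a list of 6 numbers: the shift along the tool's x, y, z each as a share of 120 mm, from -1 to 1, then the turn, a rotation vector about the tool's x, y, z each as a share of 180 degrees, from -1 to 1. A call has 1 to 20 rows; each row shifts and turns the commanded pose from where the row before left it, along the tool's axes as they then stand; what a row does not reach is not made up. A row lasts 1/8 s, in which the tool goes at most 62.5 mm and 10.7 degrees, less where a joint would pass 70% of its speed; a pose out of reach is approached as far as the arm can. A call with a number of a shift or a turn outside -1 to 1 is refused whole. A call with a gripper value outside its range is refused whole. "jaw" is the opening, from -1 (shut) to 1 (fully open), set as the call begins (left out, the last holds). The fingers move at their own pace and stop on an object; "grip_force" is the grip in N (left out, the last holds). Time passes only in rows, so rows that do not move let the fingers close. It gives the time, the measured TCP pose, the force, the opening and the grip force at its end, in the units of the state.
- env.get_state(): the state, without advancing time (a new reading comes with each control period).
- viewer.read_camera(name): name is "scene" or "top" or "wrist"; returns the picture (480x640x3 uint8, red, green, blue); there is no depth.
- viewer.camera_info(name): a dict with "intrinsics" (3x3 intrinsics, pixels), "D" ([k1, k2, p1, p2, k3] as OpenCV has them; the pictures are not rectified), "R" (3x3) and "t" (3): a world point X has camera coordinates R X + t; the wrist camera has in their place "T_tool_cam" (4x4, takes a point from camera to tool coordinates, whose origin is the TCP and whose axes are the flange's). Camera axes: x right, y down, z forward; pixel columns grow to the right and rows downward; lengths in m; the calibration is good to about 2 mm. A picture is of the moment at which its call begins: read the wrist's pose just before it. camera_info takes no time and is no camera call.
- order.hand_in(): hands the job in; it is judged then, once.
Trained networks look in the newest picture that a camera, given by its name, has taken for a name from the list of things; names that differ only in an ending like _2 or _b are one class to them, and where a whole thing is asked for, a point or a joint stands for the part that bears it (a point fixed in the world has none). Each returns a list of dicts, best first, with "score" (0 to 1); they miss things now and then, are a little off and sometimes report something else, mostly with a low value. They report only what shows in the picture. A call takes as long as a camera call.
- models.silhouettes(label, camera): "region" (480x640 bool, what is visible of it) and "location" ([column, row] in pixels, amid what is visible of it).
The state is a dict: "clock": time; "joint_pos": joint angles; "qvel": joint speeds; "tau": joint torques, N m; "tcp_pos": TCP position; "orientation": TCP orientation; "wrist_force": force on the tool from outside, world axes, zero at the start; "ft_torque": the same for the moment, N m; "finger_gap": finger opening in m; "grip_force": force on a finger pad.
Only numpy, scipy, OpenCV 4.12 (cv2) and the standard library are available. Lean on these libraries where they do the work, as an engineer would, in place of code of your own. Each camera call takes 0.05 s, during which the arm holds its last target. There are 200 camera calls.

## Task

Swing both hinged steel straps of the honing cradle down over the tube and press each one until its detent snaps and holds it fully shut. Only after both are shut, press the spring-loaded dead-man lever on the control stand down to half of its travel, so that its pointer stays between the two pins and the paddle lies level, without ever pushing it near its bottom stop, which would trip the machine. Finish holding it there with the fingers: the program ends while the robot is still pressing the lever; leave the tube lying in the cradle and do not disturb the jar, can and tin on the bench.

Things in the scene. Friction and masses are not known exactly. Their poses are not given: they have to be found in the camera images.
- cradle: Honing cradle bolted to the bench: grey plate 150 (x) by 280 (y) by 16 mm, V saddles at y = +65 and -65 mm, a fat dark honing head (54 mm across, top at 74 mm) from y = +106 to +158 mm. Catch housings before the saddles (x -72 to -52 mm) reach 60 mm, under the shut straps' ends. Origin: on the bench midway between the saddles; x away from the robot at yaw 0. Varies; may swap sides with the stand.
- strap_head (a joint): Angle of the strap next to the honing head (cradle y = +65 mm), rad: 0 shut and level, positive tip raised, stop at 1.2; starts 0.42 to 0.8. Flat steel bar 34 mm wide, 6 mm thick, 96 mm from hinge to tip, tip towards the robot. A light spring (under 3 N) reopens it unless the detent caught: this resists from 0.13 rad, takes 10 to 16 N on the pad, snaps through by 0.06 and holds it at 0.
- strap_tail (a joint): Hinge angle of the other, identical strap (at the cradle's y = -65 mm), rad: same meaning, starts between 0.42 and 0.8.
- strap_head_tab (a point): Centre of the rubber pad on top of the strap next to the honing head, 80 mm from its hinge, where to press; 70 mm above the bench when shut. Moves and turns with the strap: its x axis runs along the strap from tip to hinge, its z axis is normal to the top face.
- strap_tail_tab (a point): The same point of the other strap.
- strap_head_hinge (a point): On the hinge axis of the strap next to the honing head, at mid-width, 66 mm above the bench, at x = +42 mm of the cradle; the axis runs along the cradle's y.
- strap_tail_hinge (a point): The same point of the other strap.
- tube: Loose plain steel tube, 28 mm in diameter and 180 mm long, about 0.45 kg, lying in the two saddles along the cradle's y. Origin: its middle, on its axis. The shut straps pass 2 mm above it. It need not be handled.
- stand: Control stand bolted to the bench: grey base 170 (x, -95 to +75 mm) by 85 by 30 mm; two cheeks at x = +60 mm up to 89 mm carry the lever. At y = +39 mm an upright index plate, 30 mm wide, 105 mm high, has two pins at 66.5 and 83.5 mm height; the lever's side pointer belongs between them. Origin: on the bench; x away from the robot at yaw 0. Position and yaw vary.
- lever (a joint): Dead-man lever angle, rad: 0 released (paddle end raised by 0.16 rad), 0.16 half travel (lever level), 0.32 bottom stop (paddle end 0.16 rad below level). A spring always pushes it back to 0: at the paddle about 3 N at first, 6 N at half travel, 9 N at the bottom. Half travel counts from 0.11 to 0.21; more than 0.28 trips the machine.
- paddle (a point): Centre of the top face of the lever's black paddle (46 mm along the lever by 40 mm wide, 10 mm thick), 120 mm from the lever's hinge, on the side nearer the robot; 99 mm above the bench when released, 80 mm at half travel, 61 mm at the bottom stop: 38 mm of travel in all.
- lever_hinge (a point): On the lever's hinge axis at mid-width, 75 mm above the bench, at x = +60 mm of the stand; the axis runs along the stand's y.
- jar: Bystander: loose glass jar with a metal cap, 70 mm across, 70 mm tall, beyond the work. Origin: centre of its underside.
- oil_can: Bystander: loose upright spray can, 54 mm across, 150 mm tall, on the robot's left. Origin: centre of its underside.
- parts_tin: Bystander: loose open steel tin 100 x 80 x 30 mm on the robot's right. Origin: centre of its underside.

How it is judged:
On the way, in this order (a step that is already met when the one before it is completed fails the run):
1. both straps are snapped fully shut (value of joint each of strap_head, strap_tail below 0.03 rad), for 0.3 s.
2. the lever is held at half travel (value of joint lever between 0.11 and 0.21 rad), for 0.5 s.
At the end, for the whole second after the job is handed in: Both straps are shut (within 0.03 rad), the tube lies in its saddles, and the robot's fingers press the lever with more than 2 N and keep it at half travel (0.11 to 0.21 rad of 0.32) through the last second, the robot still holding it when the program ends (all of step 1 and all of step 2 and contact force between the fingers and stand above 2 N and z of tube in the frame of cradle between 0.04 and 0.054 m and x of tube in the frame of cradle between -0.01 and 0.01 m); the arm keeps its last pose, push and grip.
It fails at once if the lever is pressed before both straps are shut (value of joint lever above 0.06 rad and value of joint any of strap_head, strap_tail above 0.06 rad).
It fails at once if the lever is pushed near its bottom stop (value of joint lever above 0.28 rad).
It fails at once if the tube is shoved out of place (distance of tube from where it was at the start of the episode above 0.03 m).
It fails at once if a bystander is disturbed (distance of any of jar, oil_can, parts_tin from where it was at the start of the episode above 0.03 m).
It also fails if it takes over 64 s, if anything falls off the work surface, if the arm or the gripper's body presses on something with over 40 N, if the wrist force passes 120 N, or if a joint passes its speed limit or range.

## Working session

There is one attempt and no reset: what is moved stays moved. The work goes in short steps, Python scripts to look and compute and a tool call to move; the robot and the scene stay as the last step left them, time stands still between calls to the robot, and variables do not carry over. Pictures are saved under pics/ and viewed, at most 10 in all, crops included, and the job is handed in when it is done.

Besides the shell and the picture viewer there is one more tool, called after "Call:" by a JSON object that holds its "api" and its "payload". drive_tool: Moves the arm, as the interface text tells. Its arguments: {"type":"object","properties":{"series":{"type":"array"},"jaw":{"type":"number"},"grip_force":{"type":"number"}},"required":["series"]}

```bash
mkdir -p pics
cat > h.py <<'E'
import numpy as np, cv2
from workcell import env, viewer, order, models
def shot(c,n):
    im=viewer.read_camera(c); cv2.imwrite(f'pics/{n}.png',im[:,:,::-1]); return im
def info(c):
    i=viewer.camera_info(c); return [np.array(i[k],float) for k in('intrinsics','D','R','t')]
def proj(c,P):
    K,D,R,t=info(c); return cv2.projectPoints(np.atleast_2d(P).astype(float),cv2.Rodrigues(R)[0],t,K,D)[0].reshape(-1,2)
def at_z(c,uv,z):
    K,D,R,t=info(c); p=cv2.undistortPoints(np.array(uv,float).reshape(-1,1,2),K,D).reshape(-1,2)
    d=np.c_[p,np.ones(len(p))]@R; o=-R.T@t; return o+d*((np.broadcast_to(z,len(p))-o[2])/d[:,2])[:,None]
E
python3 - <<'E'
from h import *
for c in('top','scene'):
    shot(c,c)
    for l in('cradle','strap_head','strap_tail','strap_head_tab','strap_tail_tab','tube','stand','lever','paddle','jar','oil_can','parts_tin'):
        r=models.silhouettes(l,c)
        print(c,l,[(round(d['score'],2),np.round(d['location']).tolist(),int(d['region'].sum()), np.round(at_z(c,d['location'],.05)[0],3).tolist()) for d in r[:3]])
print(env.get_state()['clock'])
E
```

```text
top cradle [(0.75, [236.0, 264.0], 5734, [0.52, 0.192, 0.05])]
top strap_head [(0.86, [212.0, 256.0], 441, [0.542, 0.253, 0.05])]
top strap_tail []
top strap_head_tab [(0.8, [214.0, 253.0], 430, [0.548, 0.248, 0.05])]
top strap_tail_tab [(0.58, [267.0, 253.0], 495, [0.548, 0.115, 0.05])]
top tube [(0.58, [249.0, 254.0], 534, [0.544, 0.16, 0.05])]
top stand [(0.96, [389.0, 273.0], 2342, [0.496, -0.189, 0.05])]
top lever [(0.78, [392.0, 271.0], 720, [0.5, -0.196, 0.05])]
top paddle [(0.64, [392.0, 274.0], 701, [0.491, -0.196, 0.05])]
top jar [(0.86, [323.0, 185.0], 677, [0.722, -0.027, 0.05]), (0.65, [214.0, 255.0], 433, [0.543, 0.248, 0.05])]
top oil_can [(0.97, [144.0, 288.0], 803, [0.462, 0.42, 0.05])]
top parts_tin [(0.61, [478.0, 271.0], 1329, [0.498, -0.414, 0.05])]
scene cradle [(0.59, [406.0, 308.0], 7530, [0.558, 0.21, 0.05]), (0.23, [367.0, 273.0], 799, [0.539, 0.097, 0.05])]
scene strap_head [(0.84, [426.0, 298.0], 908, [0.51, 0.232, 0.05])]
scene strap_tail [(0.67, [366.0, 270.0], 760, [0.534, 0.091, 0.05])]
scene strap_head_tab [(0.63, [423.0, 295.0], 850, [0.508, 0.222, 0.05])]
scene strap_tail_tab [(0.87, [368.0, 272.0], 820, [0.535, 0.098, 0.05]), (0.66, [522.0, 323.0], 1649, [0.434, 0.417, 0.05])]
scene tube [(0.88, [388.0, 289.0], 675, [0.544, 0.156, 0.05]), (0.75, [284.0, 209.0], 2718, [0.515, -0.172, 0.05]), (0.39, [271.0, 305.0], 1159, [0.734, -0.011, 0.05])]
scene stand [(0.75, [284.0, 209.0], 2728, [0.513, -0.173, 0.05])]
scene lever [(0.73, [284.0, 193.0], 661, [0.473, -0.208, 0.05]), (0.41, [424.0, 300.0], 916, [0.516, 0.231, 0.05])]
scene paddle [(0.89, [283.0, 191.0], 604, [0.47, -0.216, 0.05])]
scene jar [(0.72, [388.0, 291.0], 709, [0.547, 0.159, 0.05]), (0.61, [269.0, 305.0], 1072, [0.736, -0.014, 0.05])]
scene oil_can [(0.76, [519.0, 325.0], 1716, [0.443, 0.415, 0.05])]
scene parts_tin [(0.98, [215.0, 171.0], 1049, [0.528, -0.406, 0.05])]
1.3
```

View pics/top.png

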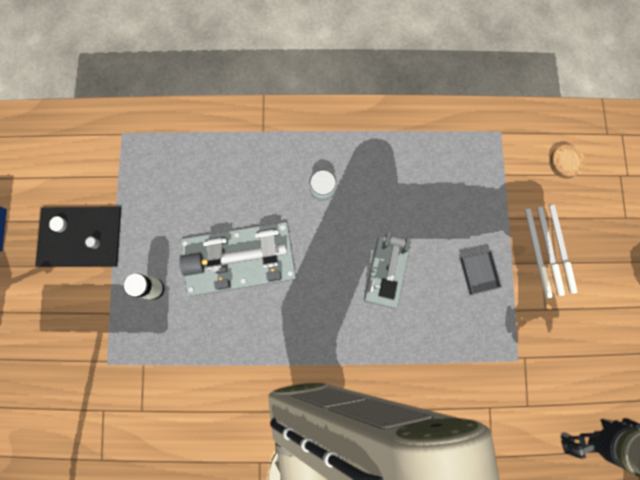

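View pics/scene.png

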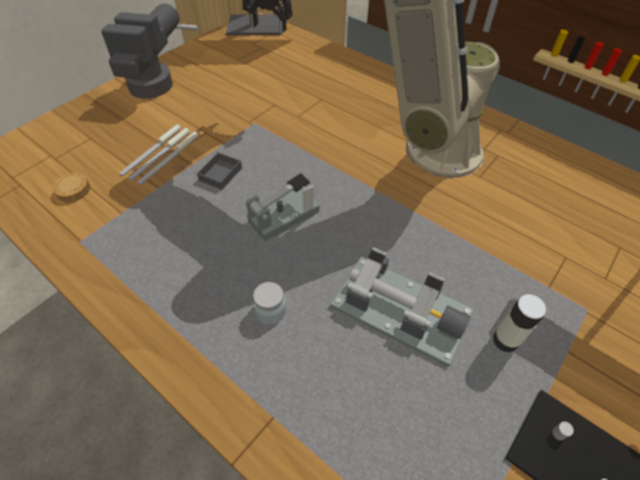

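The top view shows the cradle on the left at about (237,258), with its head end on the left, and the stand at (389,270). The can is at (143,287), the jar at (322,183) and the tin at (479,270). The scene view agrees, with both straps raised. Next I fit the poses to the silhouettes.

```bash
cat > fit.py <<'E'
from h import *
from scipy.optimize import minimize
def box(a,b): return np.array([[x,y,z] for x in(a[0],b[0]) for y in(a[1],b[1]) for z in(a[2],b[2])])/1e3
CR=np.vstack([box((-75,-140,0),(75,140,16)),box((-27,106,20),(27,158,74))])
ST=np.vstack([box((-95,-42.5,0),(75,42.5,30)),box((45,-20,0),(70,20,89))])
def W(p,P):
    c,s=np.cos(p[2]),np.sin(p[2]); return np.c_[p[0]+c*P[:,0]-s*P[:,1],p[1]+s*P[:,0]+c*P[:,1],P[:,2]]
def hullfit(P,cams,masks,p0):
    S=4; hs=[]
    for m in masks:
        n,l,st,_=cv2.connectedComponentsWithStats(m.astype(np.uint8)); m=l==1+np.argmax(st[1:,4])
        h=cv2.convexHull(np.argwhere(m)[:,::-1].astype(np.int32)); a=np.zeros((480*S,640*S),np.uint8)
        cv2.fillPoly(a,[(h*S+S//2).astype(np.int32)],1); hs.append(cv2.dilate(a,np.ones((S,S),np.uint8)))
    def cost(p):
        e=0
        for c,a in zip(cams,hs):
            b=np.zeros_like(a); cv2.fillPoly(b,[np.round(cv2.convexHull(((proj(c,W(p,P))+.5)*S).astype(np.float32))).astype(np.int32)],1)
            e+=(a^b).sum()/a.sum()
        return e
    r=minimize(cost,p0,method='Nelder-Mead',options=dict(initial_simplex=np.array(p0)+np.array([[0,0,0],[.015,0,0],[0,.015,0],[0,0,.1]]),maxiter=120)); return r.x,r.fun
E
python3 - <<'E'
from fit import *
M={}
for c in('top','scene'):
    shot(c,c+'_b')
    for l in('cradle','stand'): M[l,c]=models.silhouettes(l,c)[0]['region']
for l,P,p0 in(('cradle',CR,[.53,.18,.17]),('stand',ST,[.5,-.19,-.2])):
    for cs in(['top'],['scene'],['top','scene']):
        x,f=hullfit(P,cs,[M[l,c] for c in cs],p0); print(l,cs,x.round(4),round(f,3))
    if l=='cradle': cr=x
    else: st=x
np.save('p.npy',[cr,st])
out=[]
for c in('top','scene'):
    im=cv2.imread(f'pics/{c}_b.png'); k=3
    r=(160,210,270,110) if c=='top' else (225,160,270,210)
    im=cv2.resize(im[r[1]:r[1]+r[3],r[0]:r[0]+r[2]],None,fx=2.8,fy=2.8,interpolation=cv2.INTER_CUBIC)
    def dot(P,p,col):
        for u in proj(c,W(p,np.atleast_2d(P))): cv2.circle(im,tuple(int(v) for v in (u-r[:2]+.5)*2.8),2,col,-1)
    dot(CR,cr,(0,0,255)); dot(ST,st,(0,0,255))
    for y in(65,-65):
        dot([.042,y/1e3,.066],cr,(255,0,0))
        for th in(.42,.6,.8): dot([.042-.096*np.cos(th),y/1e3,.066+.096*np.sin(th)],cr,(0,255,0))
    dot([-.06,0,.099],st,(0,255,0))
    out.append(im)
cv2.imwrite('pics/ov.png',cv2.resize(np.vstack(out),(505,600) if 0 else None,fx=.66,fy=.66))
E
```

```text
cradle ['top'] [0.5404 0.1891 0.1526] 0.073
cradle ['scene'] [0.5384 0.1891 0.1331] 0.206
cradle ['top', 'scene'] [0.5394 0.191  0.155 ] 0.277
stand ['top'] [ 0.5133 -0.1932 -0.2587] 0.063
stand ['scene'] [ 0.506  -0.1951 -0.2705] 0.177
stand ['top', 'scene'] [ 0.5092 -0.1924 -0.258 ] 0.261
```

View pics/ov.png

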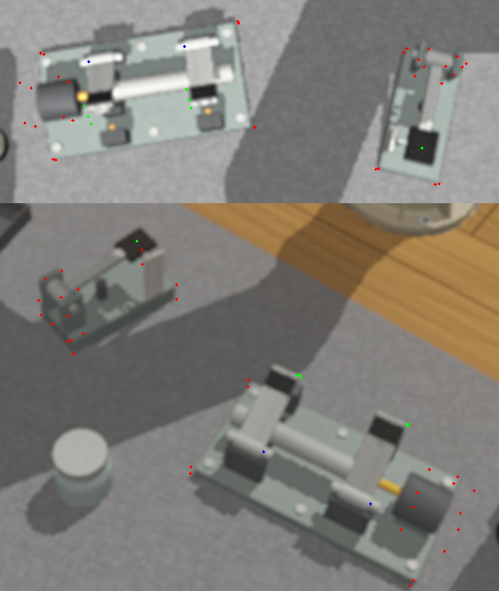

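The overlay shows the stand and paddle fit well. The cradle plate also fits, but the hinges sit about 15 crop px (20 mm) right of the prediction. So the plate must run from roughly y = -120 to +160 mm. I refit with that and triangulate the black pads.

Run:
```python
from fit import *
CR2=np.vstack([box((-75,-120,0),(75,160,16)),box((-27,106,20),(27,158,74))])
M=[models.silhouettes('cradle',c)[0]['region'] for c in('top','scene')]
for cs,m in((['top'],M[:1]),(['top','scene'],M)):
    cr,f=hullfit(CR2,cs,m,[.54,.17,.155]); print(cr.round(4),round(f,3))
    if cs==['top']: keep=cr
st=np.load('p.npy')[1]; cr=keep; np.save('p.npy',[cr,st])
# dark pad blobs near the expected places; triangulate
X={}
for y in(65,-65):
    rays=[]
    for c in('top','scene'):
        g=cv2.imread(f'pics/{c}_b.png').max(2)
        e=proj(c,W(cr,np.array([[.042-.08*np.cos(.6),y/1e3,.066+.08*np.sin(.6)]])))[0]
        n,l,s,ce=cv2.connectedComponentsWithStats((g<50).astype(np.uint8))
        k=[i for i in range(1,n) if s[i,4]>25]; i=min(k,key=lambda i:np.hypot(*(ce[i]-e)))
        print(y,c,'exp',e.round(1),'blob',ce[i].round(1),s[i].tolist())
        rays.append([at_z(c,ce[i],z)[0] for z in(.05,.15)])
    A=[];b=[]
    for p,q in rays:
        d=(q-p)/np.linalg.norm(q-p); Q=np.eye(3)-np.outer(d,d); A.append(Q); b.append(Q@p)
    w,res=np.linalg.lstsq(np.vstack(A),np.hstack(b),rcond=None)[:2]
    c,s=np.cos(cr[2]),np.sin(cr[2]); d=w[:2]-cr[:2]; print('world',w.round(4),'local',(c*d[0]+s*d[1]).round(4),(-s*d[0]+c*d[1]).round(4),res, 'ang',np.arctan2(w[2]-.066,.042-(c*d[0]+s*d[1])))
s=env.get_state(); print(s['clock'],s['orientation'],s['tcp_pos'])
```

```text
[0.5423 0.1726 0.1522] 0.025
[0.542  0.1744 0.1596] 0.188
65 top exp [214.9 266.1] blob [213.4 262.2] [208, 260, 12, 5, 41]
65 scene exp [433.2 282.4] blob [433.4 282.6] [426, 277, 16, 13, 109]
world [0.5165 0.2352 0.1217] local -0.016 0.0658 [2.58584632e-07] ang 0.7654516342022124
-65 top exp [269.2 257.5] blob [269.7 259.2] [264, 257, 12, 6, 53]
-65 scene exp [375.5 255.7] blob [376.1 256.5] [370, 252, 13, 10, 75]
world [0.5251 0.1043 0.1046] local -0.0274 -0.0649 [2.7692815e-07] ang 0.5075112587277525
1.7 [ 4.94484467e-05  9.91704001e-01  1.28542491e-01 -7.62816352e-07] [ 0.14660641 -0.55603816  0.24232011]
```

Call:
{"api": "drive_tool", "payload": {"series": [[[0.318,-0.323,0.025,0,0,0],[0.318,-0.323,0.025,0,0,0],[0.318,-0.323,0.025,0,0,0],[0.318,-0.323,0.025,0,0,0],[0.318,-0.323,0.025,0,0,0],[0.318,-0.323,0.025,0,0,0],[0.318,-0.323,0.025,0,0,0],[0.318,-0.323,0.025,0,0,0],[0.318,-0.323,0.025,0,0,0],[0.318,-0.323,0.025,0,0,0],[0.318,-0.323,0.025,0,0,0],[0.318,-0.323,0.025,0,0,0],[0.318,-0.323,0.025,0,0,0],[0.318,-0.323,0.025,0,0,0],[0,0,0,0,0,0],[0,0,0,0,0,0]]], "jaw": -1, "grip_force": 40}}

```text
clock: 3.7
tcp_pos: [0.5244, 0.105, 0.2]
orientation: [0.0, 0.992, 0.129, -0.001]
wrist_force: [-0.7, 0.1, 0.1]
finger_gap: -0.0001
grip_force: 0.0
```

```bash
cat > arc.py <<'E'
from fit import *
def way(y,ths,press):
    cr=np.load('p.npy')[0]; out=[]
    for i,th in enumerate(ths):
        r=.078-.008*max(th,0)/.5; x=.042-r*np.cos(th)+.004*np.sin(th)
        z=.066+(.042-x+.011)*np.tan(th)+.004/np.cos(th)+.011-press
        out.append(W(cr,np.array([[x,y,z]]))[0])
    return np.array(out)
def rows(w,start):
    d=np.diff(np.vstack([start,w]),axis=0); tx=np.array([.967,.255]); ty=np.array([.255,-.967])
    return np.c_[d[:,:2]@tx,d[:,:2]@ty,-d[:,2]]/.12
E
python3 - <<'E'
from arc import *
np.set_printoptions(suppress=True,precision=3)
w=way(-.065,[.55,.48,.41,.34,.27,.2,.15],0); print(w,'\n',rows(w,[.5244,.105,.2]))
w=way(.065,[.8,.7,.6,.5,.4,.3,.2,.15],0); print(w,'\n',rows(w,w[0]))
E
```

```text
[[0.537 0.106 0.123]
 [0.534 0.105 0.119]
 [0.53  0.105 0.114]
 [0.527 0.105 0.109]
 [0.525 0.104 0.104]
 [0.522 0.104 0.098]
 [0.52  0.103 0.094]] 
 [[ 0.107  0.019  0.639]
 [-0.03  -0.003  0.038]
 [-0.028 -0.003  0.04 ]
 [-0.026 -0.003  0.042]
 [-0.024 -0.003  0.044]
 [-0.021 -0.002  0.046]
 [-0.014 -0.001  0.034]]
[[0.532 0.237 0.138]
 [0.526 0.236 0.132]
 [0.52  0.235 0.126]
 [0.515 0.234 0.12 ]
 [0.51  0.233 0.113]
 [0.506 0.233 0.106]
 [0.502 0.232 0.098]
 [0.501 0.232 0.094]] 
 [[ 0.     0.    -0.   ]
 [-0.049 -0.005  0.046]
 [-0.047 -0.005  0.049]
 [-0.044 -0.005  0.053]
 [-0.04  -0.004  0.057]
 [-0.036 -0.004  0.061]
 [-0.031 -0.003  0.065]
 [-0.014 -0.001  0.034]]
```

Call:
{"api": "drive_tool", "payload": {"series": [[[0.107,0.02,0.2,0,0,0],[0,0,0.22,0,0,0],[0,0,0.22,0,0,0],[-0.03,-0.003,0.038,0,0,0],[-0.028,-0.003,0.04,0,0,0],[-0.026,-0.003,0.042,0,0,0],[-0.024,-0.003,0.044,0,0,0],[-0.021,-0.002,0.046,0,0,0],[-0.014,-0.001,0.034,0,0,0],[0,0,0,0,0,0]]]}}

```text
clock: 4.95
tcp_pos: [0.5202, 0.1033, 0.0938]
orientation: [-0.0, 0.992, 0.129, -0.001]
wrist_force: [1.2, -0.1, -0.6]
finger_gap: -0.0001
grip_force: 0.2
```

Call:
{"api": "drive_tool", "payload": {"series": [[[-0.01,0,0.03,0,0,0],[-0.005,0,0.03,0,0,0],[0,0,0.03,0,0,0],[0,0,0.02,0,0,0],[0,0,0,0,0,0]]]}}

```text
clock: 5.58
tcp_pos: [0.5184, 0.1026, 0.0803]
orientation: [0.0, 0.992, 0.129, -0.001]
wrist_force: [0.3, -0.8, 0.7]
finger_gap: 0.0001
grip_force: 0.0
```

Run:
```python
from h import *
im=shot('scene','s2'); cv2.imwrite('pics/s2c.png',cv2.resize(im[200:400,280:520,::-1],None,fx=2.5,fy=2.5)); print(env.get_state()['wrist_force'],env.get_state()['tcp_pos'])
```

```text
[ 0.7444368  -0.67305987  0.33193536] [0.51853966 0.10262344 0.0804562 ]
```

View pics/s2c.png

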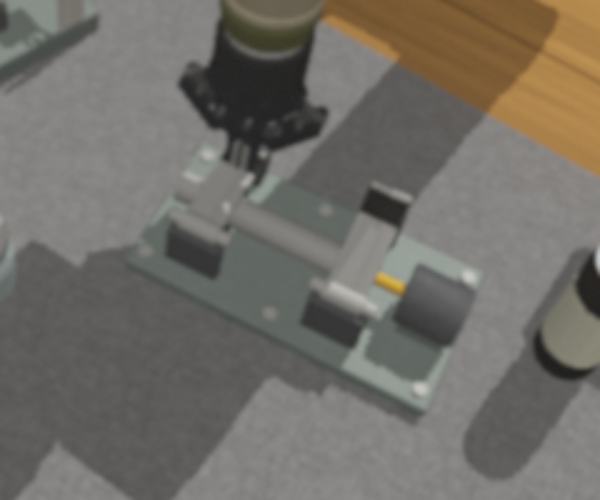

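The crop shows the tail strap lying flat under the fingers at (220,190), while the head strap is still up with its pad at (385,205). I press a little further to confirm.

Call:
{"api": "drive_tool", "payload": {"series": [[[0,0,0.02,0,0,0],[0,0,0.01,0,0,0],[0,0,0,0,0,0]]]}}

```text
clock: 6.0
tcp_pos: [0.5189, 0.1026, 0.0796]
orientation: [0.0, 0.992, 0.129, 0.0]
wrist_force: [-7.0, -0.3, 17.7]
finger_gap: -0.0002
grip_force: 9.3
```

Call:
{"api": "drive_tool", "payload": {"series": [[[0,0,-0.5,0,0,0],[0,0,-0.5,0,0,0],[0.132,-0.352,0,0,0,0],[0.132,-0.352,0,0,0,0],[0.132,-0.352,0,0,0,0],[0,0,0,0,0,0]]]}}

```text
clock: 6.75
tcp_pos: [0.5344, 0.2331, 0.1969]
orientation: [-0.003, 0.991, 0.136, -0.0]
wrist_force: [-1.5, 0.1, 0.3]
finger_gap: -0.0001
grip_force: 0.0
```

Run:
```python
from h import *
im=shot('scene','s3'); cv2.imwrite('pics/s3c.png',cv2.resize(im[200:400,280:520,::-1],None,fx=2.5,fy=2.5)); print(env.get_state()['wrist_force'],env.get_state()['tcp_pos'])
```

```text
[ 0.0152252  -0.82806376  0.02223189] [0.53413757 0.23177188 0.19682983]
```

View pics/s3c.png

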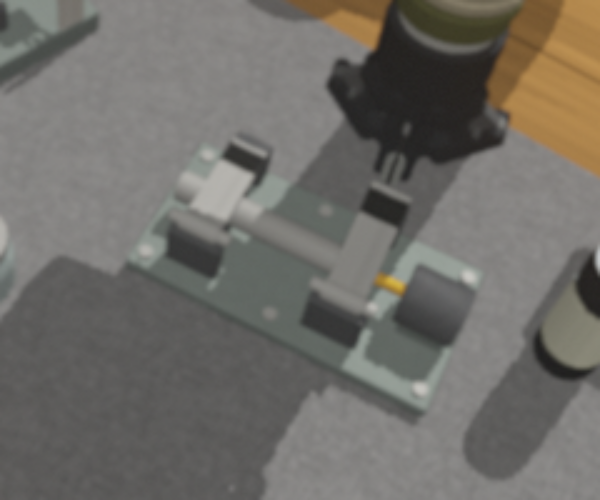

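The tail strap's pad is now at crop (247,157), about full-image (379,263). I compare that with the shut projection.

Run:
```python
from arc import *
np.set_printoptions(suppress=True,precision=3)
cr=np.load('p.npy')[0]
for y in(-.065,.065):
  for th in(0,.1,.2,.5,.77): print(y,th,proj('scene',W(cr,np.array([[.042-.08*np.cos(th)+.004*np.sin(th),y,.066+.08*np.sin(th)+.004*np.cos(th)]])))[0])
g=cv2.imread('pics/s3.png').max(2); n,l,s,ce=cv2.connectedComponentsWithStats((g<50).astype(np.uint8))
print([(ce[i].round(1),s[i,4]) for i in range(1,n) if 20<s[i,4]<250 and 350<ce[i][0]<460 and 240<ce[i][1]<300])
w=way(.065,[.8,.7,.6,.5,.4,.3,.2,.15],0); print(env.get_state()['tcp_pos'],rows(w,env.get_state()['tcp_pos']))
```

```text
-0.065 0 [376.233 262.434]
-0.065 0.1 [376.481 260.567]
-0.065 0.2 [376.565 258.96 ]
-0.065 0.5 [375.801 255.896]
-0.065 0.77 [373.794 255.665]
0.065 0 [431.473 288.218]
0.065 0.1 [432.134 286.464]
0.065 0.2 [432.65  284.992]
0.065 0.5 [433.265 282.455]
0.065 0.77 [432.527 282.84 ]
[(array([433.4, 282.6]), np.int32(133))]
[0.534 0.232 0.197] [[-0.008 -0.045  0.491]
 [-0.049 -0.005  0.046]
 [-0.047 -0.005  0.049]
 [-0.044 -0.005  0.053]
 [-0.04  -0.004  0.057]
 [-0.036 -0.004  0.061]
 [-0.031 -0.003  0.065]
 [-0.014 -0.001  0.034]]
```

Call:
{"api": "drive_tool", "payload": {"series": [[[-0.008,-0.045,0.25,0,0,0],[0,0,0.24,0,0,0],[0,0,0,0,0,0],[-0.049,-0.005,0.046,0,0,0],[-0.047,-0.005,0.049,0,0,0],[-0.044,-0.005,0.053,0,0,0],[-0.04,-0.004,0.057,0,0,0],[-0.036,-0.004,0.061,0,0,0],[-0.031,-0.003,0.065,0,0,0],[-0.014,-0.001,0.034,0,0,0],[-0.01,0,0.03,0,0,0],[-0.005,0,0.03,0,0,0],[0,0,0.03,0,0,0],[0,0,0.03,0,0,0],[0,0,0.025,0,0,0],[0,0,0,0,0,0]]]}}

```text
clock: 8.8
tcp_pos: [0.5, 0.2268, 0.0796]
orientation: [-0.004, 0.991, 0.137, -0.0]
wrist_force: [-5.0, -1.3, 20.4]
finger_gap: 0.0
grip_force: 10.0
```

Call:
{"api": "drive_tool", "payload": {"series": [[[0,0,-0.5,0,0,0],[0,0,-0.5,0,0,0],[-0.161,0.392,0,0,0,0],[-0.161,0.392,0,0,0,0],[-0.161,0.392,0,0,0,0],[-0.161,0.392,0,0,0,0],[-0.161,0.392,0,0,0,0],[-0.161,0.392,0,0,0,0],[-0.161,0.392,0,0,0,0],[-0.161,0.392,0,0,0,0],[0,0,0,0,0,0]]]}}

```text
clock: 10.18
tcp_pos: [0.4532, -0.1811, 0.1934]
orientation: [-0.004, 0.991, 0.134, -0.001]
wrist_force: [0.6, 0.7, -0.2]
finger_gap: -0.0
grip_force: 0.0
```

Run:
```python
from h import *
im=shot('scene','s4'); cv2.imwrite('pics/s4c.png',cv2.resize(im[150:380,230:490,::-1],None,fx=2.5,fy=2.5)); s=env.get_state();print(s['wrist_force'],s['tcp_pos'],s['orientation'])
g=cv2.imread('pics/s4.png').max(2); n,l,s,ce=cv2.connectedComponentsWithStats((g<50).astype(np.uint8))
print([(ce[i].round(1),s[i,4]) for i in range(1,n) if 20<s[i,4]<250 and 230<ce[i][0]<460 and 160<ce[i][1]<300])
for c in('top','scene'):
    shot(c,c+'x')
    for d in models.silhouettes('paddle',c)[:1]: print(c,d['score'],d['location'],at_z(c,d['location'],.097)[0])
```

```text
[-0.47824592 -0.1023916  -0.15596561] [ 0.45311667 -0.17935655  0.19337072] [-0.00490276  0.99077455  0.13542456 -0.00139522]
[(array([376.8, 263.1]), np.int32(74))]
top 0.72 [395.3, 253.2] [ 0.53860126 -0.19782     0.097     ]
scene 0.56 [283.4, 189.3] [ 0.49725208 -0.1858121   0.097     ]
```

View pics/s4c.png

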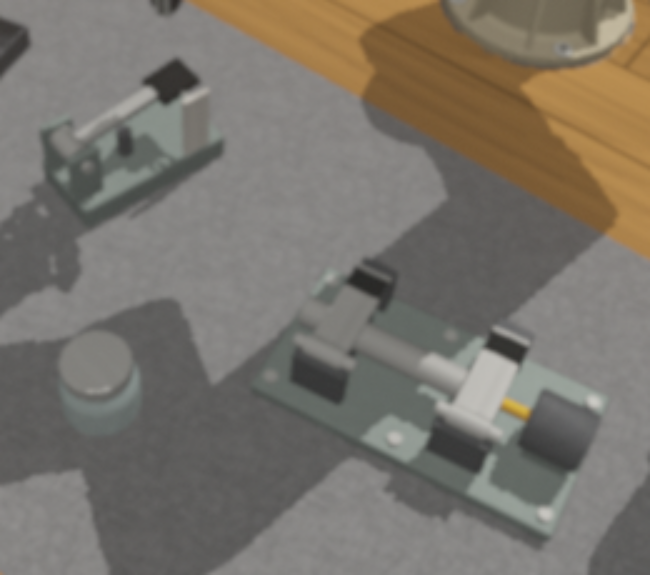

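Both pads match their shut projections: tail (376.8,263.1) and head about (433,288). The paddle is up at crop (172,82). I now go down to just above it.

Call:
{"api": "drive_tool", "payload": {"series": [[[0,0,0.25,0,0,0],[0,0,0.25,0,0,0],[0,0,0.12,0,0,0],[0,0,0,0,0,0],[0,0,0,0,0,0]]]}}

```text
clock: 11.05
tcp_pos: [0.4546, -0.1777, 0.1209]
orientation: [-0.004, 0.99, 0.137, 0.0]
wrist_force: [0.0, -0.9, -0.3]
finger_gap: 0.0001
grip_force: 0.0
```

Down another 29 mm to TCP z of about 0.092, in small steps.

Call:
{"api": "drive_tool", "payload": {"series": [[[0,0,0.06,0,0,0],[0,0,0.05,0,0,0],[0,0,0.04,0,0,0],[0,0,0.04,0,0,0],[0,0,0.03,0,0,0],[0,0,0.02,0,0,0],[0,0,0,0,0,0],[0,0,0,0,0,0]]]}}

```text
clock: 12.05
tcp_pos: [0.4529, -0.1774, 0.0909]
orientation: [-0.004, 0.991, 0.137, -0.001]
wrist_force: [-4.7, -0.0, 5.9]
finger_gap: 0.0003
grip_force: 3.1
```

Run:
```python
from h import *
im=shot('scene','s5'); cv2.imwrite('pics/s5c.png',cv2.resize(im[150:260,230:350,::-1],None,fx=5,fy=5,interpolation=cv2.INTER_CUBIC)); s=env.get_state();print(s['clock'],s['wrist_force'],s['tcp_pos'])
```

```text
12.1 [-4.30200221 -0.85731751  6.75110345] [ 0.45287569 -0.17746824  0.09089172]
```

View pics/s5c.png

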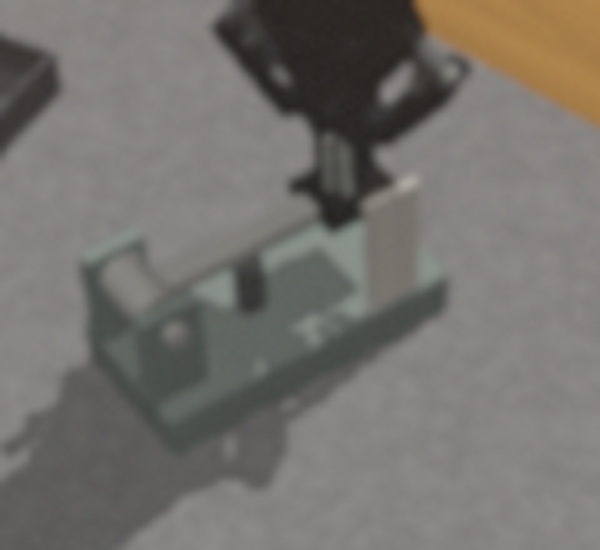

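The crop shows the fingertips on the paddle at (340,200) with the lever level. The 6 N force and the 80 mm tip height both match half travel. I hold there, then hand in.

Call:
{"api": "drive_tool", "payload": {"series": [[[0,0,0,0,0,0],[0,0,0,0,0,0],[0,0,0,0,0,0],[0,0,0,0,0,0],[0,0,0,0,0,0],[0,0,0,0,0,0]]]}}

```text
clock: 12.85
tcp_pos: [0.4529, -0.1774, 0.0909]
orientation: [-0.004, 0.991, 0.137, -0.001]
wrist_force: [-4.8, 0.0, 6.7]
finger_gap: -0.0001
grip_force: 3.1
```

```bash
python3 -c "
from h import *
s=env.get_state();print(s['wrist_force'],s['tcp_pos']);print(order.hand_in())"
```

```text
[-4.76206553  0.03363775  6.66845709] [ 0.45286522 -0.17744316  0.09090992]
the job is handed in; nothing more can be done
None
```

I handed the job in with both straps pressed shut and the fingers still holding the lever at half travel with about 6.7 N; the hand-in call returned no verdict, so these are camera and force readings.

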